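# Open the terminal cover of a bench DC box

### The arm

A 6-joint arm with a two-finger parallel gripper is mounted at the origin on the work surface. World frame = base frame: x ahead of the robot, y to its left, z up, the work surface at z = 0. Lengths are in mm, angles in rad, forces in N, time in s.
With the tool pointing down it reaches from about 350 to 975 mm from the base axis. Payload 7.1 kg.
Tool frame: the origin (TCP) lies midway between the tips of the shut fingers; the grasp point (between the pads) lies pinch_z behind it (pinch_z is the distance from the TCP to the grasp point, in mm); z points along the fingers, y is the line along which they close (so a half turn about z gives the same grasp; the last joint's range is limited). The gripper opens to 88 mm and grips with 3 to 60 N. Pads are 20 mm wide; open, the fingers measure 115 mm over their backs; the gripper's body (75 mm by 178 mm) begins 61 mm behind the grasp point.
Start: joints at [-1.189, 0.423, 1.63, -0, 1.089, -0.019], TCP at [243.862, -575.444, 222.675] pointing down, gripper open.
Joint ranges: [-3, 3], [-0.9, 2.11], [0.09, 2.58], [-1.31, 4.45], [0.11, 2.69], [-2.54, 2.54]. Speed limits (rad/s): [2.39, 2.39, 3.01, 3.14, 3.14, 3.14].

### API

Orientations are given as a rotation vector (axis times angle).
In Python, from workcell import get_obs, get_image, close_job, pinch_z gives the robot as it stands.
- The arm moves only by the tool jog_arm, never from a script. Its argument "commands" is a list of rows, each a list of 3 entries, a list of its own where there are three numbers: the gripper command: -1 is shut, 1 is fully open, values between are in proportion, then the shift along the tool's x, y, z as a fraction of full scale, then the turn, a rotation vector about the tool's x, y, z as a fraction of full scale. In form: [[gripper, [tx, ty, tz], [rx, ry, rz]], ...]. A call has 1 to 10 rows; each row shifts and turns the commanded pose from where the row before left it, along the tool's axes as they then stand; what a row does not reach is not made up. Full scale, the value 1, is 0.1 m for a shift and 45 degrees for a turn. A row lasts 1/10 s, in which the tool goes at most 50 mm and 8.59 degrees, less where a joint would pass 70% of its speed; a pose out of reach is approached as far as the arm can. A call with a number of a shift or a turn outside -1 to 1 is refused whole. A call with a gripper value outside its range is refused whole. The fingers move at their own pace and stop on an object; the grip force is fixed at half the most. Time passes only in rows, so rows that do not move let the fingers close. It gives the time, the measured TCP pose, the force, the opening and the grip force at its end, in the units of the state.
- get_obs(): the state, without advancing time (a new reading comes with each control period).
- get_image(name): name is "side" or "top" or "wrist"; returns a dict with "image" (400x640x3 uint8, blue, green, red), "z_map" (400x640 float32, mm along the optical axis (not along the pixel's ray), 0 where there is no reading), "intrinsics" (3x3 intrinsics, pixels), "eye" and "orientation" of the camera in the world; the wrist camera has in their place "mount" (4x4, takes a point from camera to tool coordinates, whose origin is the TCP and whose axes are the flange's). Camera axes: x right, y down, z forward; pixel columns grow to the right and rows downward; lengths in mm; the calibration is good to about 2 mm. A picture is of the moment at which its call begins: read the wrist's pose just before it.
- close_job(): hands the job in; it is judged then, once.
The state is a dict: "t": time; "qpos": joint angles; "qvel": joint speeds; "joint_torque": joint torques, N m; "ee_pos": TCP position; "orientation": TCP orientation; "ft_force": force on the tool from outside, world axes, zero at the start; "moment": the same for the moment, N m; "width": finger opening in mm; "grasp_force": force on a finger pad.
Only numpy, scipy, OpenCV 4.12 (cv2) and the standard library are available. Lean on these libraries where they do the work, as an engineer would, in place of code of your own. Each camera call takes 0.05 s, during which the arm holds its last target. There are 200 camera calls.

### The job

Open the terminal box on the repair bench: press the orange snap tab in with a fingertip until it is fully in and stays down, then push the released teal cover by its pale ridge along its rails, over the tab and up to the end stop, so that the terminals lie fully uncovered. Only press and push: do not lift the cover out of its rails, and leave the bottle, the tin and the screwdriver where they are.

Things in the scene. Friction and masses are not known exactly. Their poses are not given: they have to be found in the camera images.
- dcbox: Grey terminal box fixed to the bench, 182 (x) x 108 (y) x 72 mm high. Origin: centre of its underside; z up. +x is the way the cover slides open. From -x to +x: seat with terminals (x -83 to -3 mm), orange tab (x -1 to 43), empty end of the rails, 70 mm high end stop (inner face x = 83). Rails: z = 60 mm, |y| above 36 mm; between them 72 mm is open or lower.
- cover: Teal sliding cover, loose, about 70 g: plate 76 (x, along the slide) x 90 x 6 mm with a cross ridge. Origin: centre of the plate's underside; its x along the box's x. Shut: at about x = -42 mm in the box's frame; against the end stop: +45 mm, a slide of 87 mm. Plate top at z = 66 mm throughout. The tab blocks it while it stands up.
- ridge (a point): Centre of the cover's pale ridge, 8 mm (x) x 50 mm (y), rising 16 mm above the plate (top at z = 82 mm); the point is 8 mm above the plate. Push on its -x side, where 46 mm of flat plate lie behind it.
- tab_top (a point): Centre of the top of the orange snap tab, a pad 44 x 44 mm, pressed straight down. Standing up its top is at z = 66 mm; pressed in it is at 57 mm, below the rails, and the cover passes over it. 25 mm ahead of the edge of the shut cover.
- tab (a joint): Travel of the snap tab in m: 0 standing up (locked), 0.009 fully in. A stiff detent: it resists with about 4 N all the way, stops hard when fully in, and stays where it is left.
- flux: Loose small amber bottle, 34 mm in diameter, 75 mm high, beside the box; origin at the centre of its foot. Leave alone.
- tin: Loose round metal tin, 58 mm in diameter, 34 mm high, beside the box; origin at the centre of its foot. Leave alone.
- driver: Loose screwdriver with a yellow handle, 150 mm long, lying near the end-stop end of the box; origin on its underside near the middle, its x along the shaft. Leave alone.
- bay (a point): Centre of the terminal bay's mouth below the shut cover, at box x = -44 mm, z = 60 mm. Above the seat's two sides dark lips (z 68 to 72 mm) reach over the cover's outer 4 mm and hold it down, 82 mm free between them; past x = -3 mm only guides 4 mm high stand beside the rails.
There are look-alikes about, which are no part of the job. Several things have the shape of the cover; the one meant has the colours described above.

How it is judged:
By the outcome, as a careful person would: the job done as asked, in the order asked, and still so for the second after the job is handed in, with the robot touching nothing.
It also fails if it takes over 42 s, if anything falls off the work surface, if the arm or the gripper's body presses on something with over 40 N, if the wrist force passes 120 N, or if a joint passes its speed limit or range.

## Working session

There is one attempt and no reset: what is moved stays moved. The work goes in short steps, Python scripts to look and compute and a tool call to move; the robot and the scene stay as the last step left them, time stands still between calls to the robot, and variables do not carry over. Pictures are saved under pics/ and viewed, at most 10 in all, crops included, and the job is handed in when it is done.

Besides the shell and the picture viewer there is one more tool, called after "Emit:" as name([rows], argument=value, ...), one row to a line, values as JSON. jog_arm: Moves the arm, as the interface text tells. Its arguments: {"type":"object","properties":{"commands":{"type":"array","items":{"type":"array"}}},"required":["commands"]}

```bash
mkdir -p pics
python3 - <<'E'
from workcell import *
import cv2,numpy as np
print(get_obs(),pinch_z)
for n in("top","side"):
    d=get_image(n);cv2.imwrite(f"pics/{n}0.png",d["image"]);print(n,d["intrinsics"],d["eye"],d["orientation"])
    np.savez(f"{n}0.npz",**d)
E
```

```text
{'t': 0.0, 'qpos': array([-1.18900089e+00,  4.23839057e-01,  1.63070969e+00, -1.71133757e-06,
        1.08859773e+00, -1.90184516e-02]), 'qvel': array([ 0.00019937, -0.00044957,  0.00027686,  0.00036932, -0.00138662,
        0.0007812 ]), 'joint_torque': array([-3.89421388e-03, -5.44622219e+01, -2.73666072e+01,  6.41785492e-02,
        2.28552846e-02, -1.33141061e-04]), 'ee_pos': array([ 243.65488941, -574.92984418,  221.89507884]), 'orientation': array([-3.07721796e+00, -6.25088058e-01,  4.42425434e-04]), 'ft_force': array([0.82442602, 0.11214192, 0.60106168]), 'moment': array([-0.00033528,  0.03827427, -0.01386352]), 'grasp_force': 0.0, 'width': 87.76613578894617} 18.700000000000003
top [[415.41686843   0.         324.35300804]
 [  0.         415.41686843 204.48884533]
 [  0.           0.           1.        ]] [449.5854892   57.8156794  879.28541093] [-2.07866451  2.14421827 -0.19489492]
side [[405.17146973   0.         317.62800256]
 [  0.         405.17146973 201.14521032]
 [  0.           0.           1.        ]] [ 529.25690317 -468.72814623  628.51629854] [-2.37592583  0.21486402 -0.0578579 ]
```

View pics/top0.png

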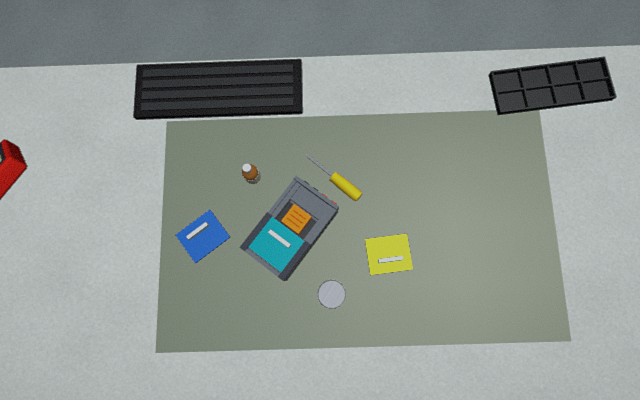

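View pics/side0.png

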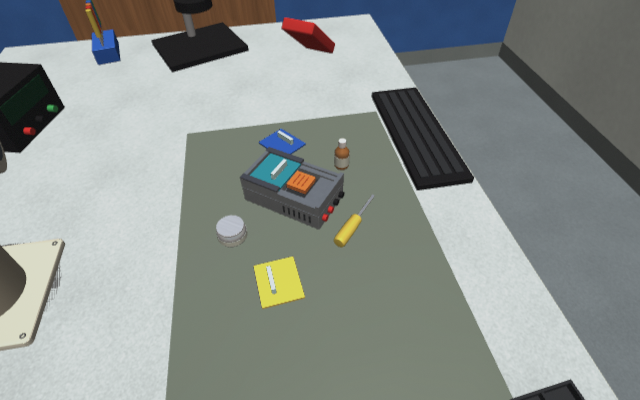

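The top view shows the teal cover at about (276,246) with its pale ridge at (279,239). The orange tab is at (296,218), the bottle at (250,173), the tin at (332,294) and the screwdriver at (340,182). The blue and yellow plates are look-alikes.

```bash
cat > h.py <<'E'
import numpy as np,cv2
from scipy.spatial.transform import Rotation as R
def ray(d,px,z):
    v=np.linalg.inv(d["intrinsics"])@np.array([*px,1.]); M=R.from_rotvec(d["orientation"]).as_matrix(); e=np.array(d["eye"])
    r=M@v; return (e+r*(z-e[2])/r[2])
def biggest(m):
    c,_=cv2.findContours(m,cv2.RETR_EXTERNAL,cv2.CHAIN_APPROX_NONE); return max(c,key=cv2.contourArea)
def find(d,lo,hi,z,win=None):
    h=cv2.cvtColor(d["image"],cv2.COLOR_BGR2HSV); m=cv2.inRange(h,lo,hi)
    if win: k=np.zeros_like(m);k[win[1]:win[3],win[0]:win[2]]=1;m=m*k
    c=biggest(m); p=np.array([ray(d,q[0],z)[:2] for q in c],np.float32)
    return cv2.minAreaRect(p),cv2.contourArea(c),cv2.boundingRect(c)
E
python3 - <<'E'
from h import *
for n,w,wt in(("top",(270,228,292,248),(270,195,318,240)),("side",(268,155,290,182),(282,165,320,195))):
    d=np.load(n+"0.npz")
    print(n)
    print("tab",find(d,(5,140,120),(20,255,255),66,wt))
    print("teal",find(d,(82,120,60),(98,255,255),66))
    print("ridge",find(d,(0,0,170),(180,60,255),82,w))
    print("z check",ray(d,(0,0),0))
E
```

```text
top
tab (((586.1630249023438, 123.74030303955078), (44.555179595947266, 43.648193359375), 51.50238037109375), 453.5, (281, 204, 30, 30))
teal (((537.229248046875, 163.59439086914062), (82.74700164794922, 76.26390075683594), 51.54539108276367), 1570.0, (248, 217, 57, 55))
ridge (((545.7669677734375, 155.4340057373047), (47.741424560546875, 7.25223445892334), 51.7340202331543), 70.5, (270, 230, 21, 17))
z check [1157.58999314  839.60159313    0.        ]
side
tab (((585.776611328125, 116.94071197509766), (49.614810943603516, 48.204586029052734), 51.79352951049805), 350.5, (287, 171, 28, 22))
teal (((537.4580688476562, 160.79421997070312), (86.7546615600586, 77.8265151977539), 51.59138488769531), 749.5, (250, 153, 51, 37))
ridge (((545.5161743164062, 152.86378479003906), (49.73016357421875, 8.201452255249023), 52.22919464111328), 46.5, (271, 159, 15, 16))
z check [-488.15729071 1511.12896172    0.        ]
```

Emit:
jog_arm([
  [-1, [0.294, -0.255, 0], [0, 0, 0]],
  [-1, [0.294, -0.255, 0], [0, 0, 0]],
  [-1, [0.294, -0.255, 0], [0, 0, 0]],
  [-1, [0.294, -0.255, 0], [0, 0, 0]],
  [-1, [0.294, -0.255, 0], [0, 0, 0]],
  [-1, [0.294, -0.255, 0], [0, 0, 0]],
  [-1, [0.294, -0.255, 0], [0, 0, 0]],
  [-1, [0.294, -0.255, 0], [0, 0, 0]],
  [-1, [0.294, -0.255, 0], [0, 0, 0]],
  [-1, [0.294, -0.255, 0], [0, 0, 0]],
])

```text
t: 1.1
ee_pos: [415.3, -224.4, 222.5]
orientation: [-3.079, -0.625, 0.0]
ft_force: [0.5, -0.1, 0.2]
width: 11.0
grasp_force: 0.0
```

Emit:
jog_arm([
  [-1, [0.294, -0.255, 0], [0, 0, 0]],
  [-1, [0.294, -0.255, 0], [0, 0, 0]],
  [-1, [0.294, -0.255, 0], [0, 0, 0]],
  [-1, [0.294, -0.255, 0], [0, 0, 0]],
  [-1, [0.294, -0.255, 0], [0, 0, 0]],
  [-1, [0.294, -0.255, 0], [0, 0, 0]],
  [-1, [0.294, -0.255, 0], [0, 0, 0]],
  [-1, [0.294, -0.255, 0], [0, 0, 0]],
  [-1, [0.294, -0.255, 0], [0, 0, 0]],
  [-1, [0.294, -0.255, 0], [0, 0, 0]],
])

```text
t: 2.1
ee_pos: [586.5, 125.1, 222.3]
orientation: [3.079, 0.626, -0.001]
ft_force: [0.0, 0.5, -0.5]
width: 0.5
grasp_force: 0.0
```

Emit:
jog_arm([
  [-1, [0, 0, 0], [0, 0, -0.188]],
  [-1, [0, 0, 0], [0, 0, -0.188]],
  [-1, [0, 0, 0], [0, 0, -0.188]],
  [-1, [0, 0, 0], [0, 0, -0.188]],
  [-1, [0, 0, 0], [0, 0, -0.188]],
  [-1, [0, 0, 0], [0, 0, -0.188]],
  [-1, [0, 0, 0], [0, 0, -0.188]],
])

```text
t: 2.8
ee_pos: [586.0, 123.5, 222.3]
orientation: [-2.361, -2.072, 0.001]
ft_force: [-0.5, 0.1, -0.3]
width: 0.4
grasp_force: 0.0
```

Emit:
jog_arm([
  [-1, [0, 0, 0], [0, 0, -0.188]],
  [-1, [0, 0, 0], [0, 0, -0.188]],
  [-1, [0, 0, 0], [0, 0, -0.188]],
  [-1, [0, 0, 0], [0, 0, -0.188]],
  [-1, [0, 0, 0], [0, 0, -0.188]],
  [-1, [0, 0, 0], [0, 0, -0.188]],
  [-1, [0, 0, 0], [0, 0, -0.188]],
  [-1, [0, 0, 0], [0, 0, 0]],
  [-1, [0, 0, 0], [0, 0, 0]],
])

```text
t: 3.7
ee_pos: [586.1, 123.5, 222.4]
orientation: [-1.044, -2.963, 0.0]
ft_force: [-0.6, -0.1, 1.1]
width: 0.3
grasp_force: 0.0
```

```bash
cat >> h.py <<'E'
def wrist(get_obs,get_image):
    o=get_obs(); d=dict(get_image("wrist")); T=np.eye(4);T[:3,:3]=R.from_rotvec(o["orientation"]).as_matrix();T[:3,3]=o["ee_pos"]
    W=T@d["mount"]; d["eye"]=W[:3,3]; d["orientation"]=R.from_matrix(W[:3,:3]).as_rotvec(); return o,d
E
python3 - <<'E'
from h import *
from workcell import *
o,d=wrist(get_obs,get_image); cv2.imwrite("pics/w1.png",d["image"]); print(o["ee_pos"],o["ft_force"],d["eye"])
print(find(d,(5,140,120),(20,255,255),66)); print(find(d,(82,120,60),(98,255,255),66))
E
```

```text
[586.09346569 123.52045412 222.41761067] [-0.6268172  -0.05189627  1.0507943 ] [531.13463154 167.98686148 385.40067294]
(((585.3246459960938, 125.1678466796875), (43.95249938964844, 44.42730712890625), 51.19211959838867), 2181.0, (293, 160, 48, 48))
(((535.5408325195312, 164.39520263671875), (83.79142761230469, 76.09020233154297), 51.831153869628906), 8303.0, (267, 67, 98, 91))
```

View pics/w1.png

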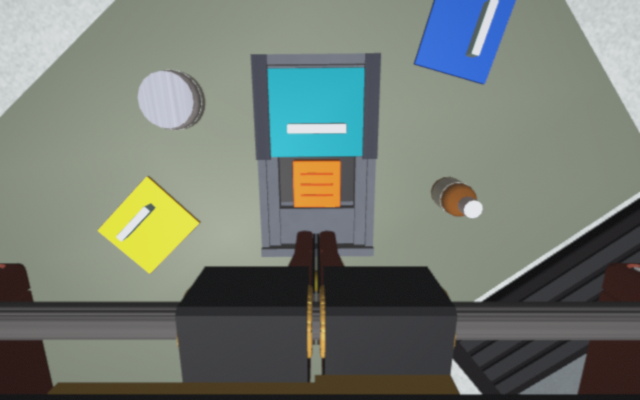

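The wrist view matches the earlier fix within 2 mm: tab at (317,184), cover at (316,112), and the fingers are over the tab. Next I press it.

Emit:
jog_arm([
  [-1, [0, 0, 0.35], [0, 0, 0]],
  [-1, [0, 0, 0.35], [0, 0, 0]],
  [-1, [0, 0, 0.35], [0, 0, 0]],
  [-1, [0, 0, 0.35], [0, 0, 0]],
  [-1, [0, 0, 0.05], [0, 0, 0]],
  [-1, [0, 0, 0], [0, 0, 0]],
  [-1, [0, 0, 0], [0, 0, 0]],
])

```text
t: 4.45
ee_pos: [587.4, 123.8, 79.2]
orientation: [1.039, 2.963, 0.002]
ft_force: [0.9, -0.2, 0.5]
width: 0.4
grasp_force: 0.0
```

Emit:
jog_arm([
  [-1, [0, 0, 0.03], [0, 0, 0]],
  [-1, [0, 0, 0.03], [0, 0, 0]],
  [-1, [0, 0, 0.03], [0, 0, 0]],
  [-1, [0, 0, 0.03], [0, 0, 0]],
  [-1, [0, 0, 0.03], [0, 0, 0]],
  [-1, [0, 0, 0.03], [0, 0, 0]],
  [-1, [0, 0, 0], [0, 0, 0]],
])

```text
t: 5.15
ee_pos: [586.4, 123.5, 59.4]
orientation: [1.038, 2.965, 0.0]
ft_force: [-0.3, -0.6, 1.0]
width: 0.3
grasp_force: 0.2
```

Emit:
jog_arm([
  [-1, [0, 0, 0.01], [0, 0, 0]],
  [-1, [0, 0, 0.01], [0, 0, 0]],
  [-1, [0, 0, 0], [0, 0, 0]],
])

```text
t: 5.45
ee_pos: [586.4, 123.6, 57.7]
orientation: [1.038, 2.965, 0.0]
ft_force: [-0.3, -0.7, 1.6]
width: 0.4
grasp_force: 1.1
```

Emit:
jog_arm([
  [-1, [0, 0, 0.01], [0, 0, 0]],
  [-1, [0, 0, 0.01], [0, 0, 0]],
  [-1, [0, 0, 0], [0, 0, 0]],
])

```text
t: 5.75
ee_pos: [586.4, 123.6, 56.7]
orientation: [1.038, 2.965, 0.0]
ft_force: [-3.6, -0.9, 12.7]
width: 0.7
grasp_force: 6.3
```

Emit:
jog_arm([
  [-1, [0, 0, 0.01], [0, 0, 0]],
  [-1, [0, 0, 0], [0, 0, 0]],
  [-1, [0, 0, 0], [0, 0, 0]],
])

```text
t: 6.05
ee_pos: [586.4, 123.6, 56.4]
orientation: [1.038, 2.965, 0.0]
ft_force: [-5.3, -0.9, 19.0]
width: 0.4
grasp_force: 9.5
```

Emit:
jog_arm([
  [-1, [0, 0, -0.1], [0, 0, 0]],
  [-1, [0, 0, -0.4], [0, 0, 0]],
  [-1, [0, 0, 0], [0, 0, 0]],
  [-1, [0.39, 0, 0], [0, 0, 0]],
  [-1, [0.38, 0, 0], [0, 0, 0]],
  [-1, [0, 0, 0], [0, 0, 0]],
  [-1, [0, 0, 0], [0, 0, 0]],
])

```text
t: 6.75
ee_pos: [525.7, 171.9, 104.3]
orientation: [-1.036, -2.966, 0.001]
ft_force: [0.6, 0.2, 1.5]
width: 0.0
grasp_force: 0.0
```

Run:
```python
from h import *
from workcell import *
o,d=wrist(get_obs,get_image); cv2.imwrite("pics/w2.png",d["image"]); print(o["ee_pos"],o["ft_force"])
s=dict(get_image("side"));cv2.imwrite("pics/s2.png",cv2.resize(s["image"][130:250,210:370],None,fx=5,fy=5)[:600])
t=dict(get_image("top"))
print("now side tab",find(s,(5,140,120),(20,255,255),57,(282,165,320,195)))
q=np.load("side0.npz")
for nm,k in(("before",q),("now",s)):
    m=cv2.inRange(cv2.cvtColor(k["image"],cv2.COLOR_BGR2HSV),(5,140,120),(20,255,255));b=np.zeros_like(m);b[165:195,282:320]=1
    c=biggest(m*b);M=cv2.moments(c);x,y=M['m10']/M['m00'],M['m01']/M['m00']
    kk=np.zeros_like(m);cv2.drawContours(kk,[c],-1,1,-1);v,u=np.nonzero(kk);z=k["z_map"][v,u];g=z>0
    P=np.linalg.inv(k["intrinsics"])@np.stack([u,v,np.ones_like(u)])*z
    print(nm,x,y,np.median((R.from_rotvec(k["orientation"]).as_matrix()@P)[2][g]+k["eye"][2]))
u=np.array([.781,-.624]);n=np.array([.624,.781])
org=np.array([585.7,124.2])-21*u
r=find(d,(0,0,170),(180,60,255),82,(200,60,440,400));print(r)
for p in(o["ee_pos"][:2],(545.7,155)):print((p-org)@u,(p-org)@n)
```

```text
[525.65671595 171.94797231 104.3345593 ] [0.58902932 0.15454383 1.47330244]
now side tab (((584.4076538085938, 116.76248168945312), (51.97732925415039, 46.63397216796875), 51.807743072509766), 360.5, (287, 174, 29, 21))
before 300.4417498811222 181.17498811222063 63.34573820441153
now 300.59269533055937 184.4724919093851 54.2732470732434
(((459.5003967285156, 204.21873474121094), (38.42151641845703, 18.49241065979004), 63.86735534667969), 1647.5, (252, 83, 71, 48))
-55.70246256184339 -0.1758428741644196
-29.473123000000033 -0.9052000000000293
```

View pics/s2.png

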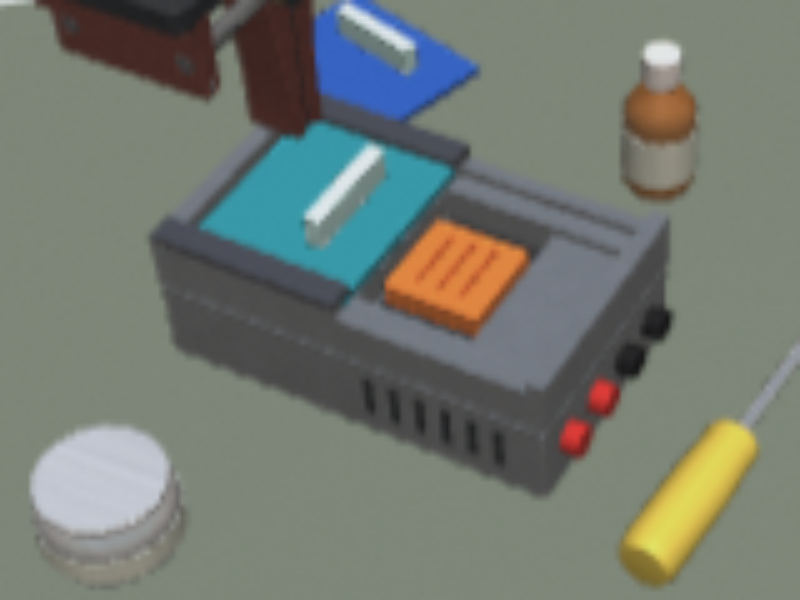

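The side view shows the tab dropped by 9.1 mm, so it is fully in. The fingers are behind the ridge on the box axis. Now I lower and push.

Emit:
jog_arm([
  [-1, [0, 0, 0.2], [0, 0, 0]],
  [-1, [0, 0, 0.09], [0, 0, 0]],
  [-1, [0, 0, 0.03], [0, 0, 0]],
  [-1, [0, 0, 0], [0, 0, 0]],
  [-1, [0, 0, 0], [0, 0, 0]],
])

```text
t: 7.4
ee_pos: [526.5, 171.5, 72.9]
orientation: [1.039, 2.965, 0.0]
ft_force: [-0.2, -0.1, -0.1]
width: 0.5
grasp_force: 0.0
```

Emit:
jog_arm([
  [-1, [-0.05, 0, 0], [0, 0, 0]],
  [-1, [-0.05, 0, 0], [0, 0, 0]],
  [-1, [-0.05, 0, 0], [0, 0, 0]],
  [-1, [-0.05, 0, 0], [0, 0, 0]],
  [-1, [-0.05, 0, 0], [0, 0, 0]],
  [-1, [-0.05, 0, 0], [0, 0, 0]],
])

```text
t: 8.0
ee_pos: [549.9, 152.6, 72.7]
orientation: [1.038, 2.965, 0.0]
ft_force: [-1.5, 0.9, 0.6]
width: 0.4
grasp_force: 0.4
```

Emit:
jog_arm([
  [-1, [-0.06, 0, 0], [0, 0, 0]],
  [-1, [-0.06, 0, 0], [0, 0, 0]],
  [-1, [-0.06, 0, 0], [0, 0, 0]],
  [-1, [-0.06, 0, 0], [0, 0, 0]],
  [-1, [-0.06, 0, 0], [0, 0, 0]],
  [-1, [-0.06, 0, 0], [0, 0, 0]],
  [-1, [-0.06, 0, 0], [0, 0, 0]],
  [-1, [-0.06, 0, 0], [0, 0, 0]],
  [-1, [-0.06, 0, 0], [0, 0, 0]],
  [-1, [-0.05, 0, 0], [0, 0, 0]],
])

```text
t: 9.0
ee_pos: [596.1, 115.7, 72.7]
orientation: [1.038, 2.965, 0.0]
ft_force: [0.8, 0.5, 0.5]
width: 0.6
grasp_force: 0.4
```

Emit:
jog_arm([
  [-1, [-0.02, 0, 0], [0, 0, 0]],
  [-1, [-0.02, 0, 0], [0, 0, 0]],
  [-1, [0, 0, 0], [0, 0, 0]],
])

```text
t: 9.3
ee_pos: [599.0, 113.4, 72.7]
orientation: [1.038, 2.965, 0.0]
ft_force: [0.7, -0.4, 1.0]
width: 0.6
grasp_force: 0.0
```

Emit:
jog_arm([
  [-1, [-0.02, 0, 0], [0, 0, 0]],
  [-1, [-0.02, 0, 0], [0, 0, 0]],
  [-1, [0, 0, 0], [0, 0, 0]],
])

```text
t: 9.6
ee_pos: [602.1, 111.0, 72.7]
orientation: [1.038, 2.965, 0.0]
ft_force: [0.1, 0.8, 0.7]
width: 0.6
grasp_force: 0.0
```

Emit:
jog_arm([
  [-1, [-0.01, 0, 0], [0, 0, 0]],
  [-1, [0, 0, 0], [0, 0, 0]],
])

```text
t: 9.8
ee_pos: [602.2, 110.8, 72.7]
orientation: [-1.038, -2.964, -0.0]
ft_force: [-2.8, 3.5, 2.5]
width: 0.3
grasp_force: 1.9
```

Emit:
jog_arm([
  [-1, [-0.01, 0, 0], [0, 0, 0]],
  [-1, [0, 0, 0], [0, 0, 0]],
])

```text
t: 10.0
ee_pos: [602.2, 110.8, 72.7]
orientation: [-1.038, -2.962, -0.0]
ft_force: [-5.4, 6.2, 3.7]
width: 0.2
grasp_force: 4.1
```

The cover is stopped hard at the expected place. I back off, rise, and check.

Emit:
jog_arm([
  [-1, [0.05, 0, 0], [0, 0, 0]],
  [-1, [0.08, 0, 0], [0, 0, 0]],
  [-1, [0, 0, -0.3], [0, 0, 0]],
  [-1, [0, 0, -0.4], [0, 0, 0]],
  [-1, [0, 0, -0.4], [0, 0, 0]],
  [-1, [0.4, 0, -0.2], [0, 0, 0]],
  [-1, [0.4, 0, -0.2], [0, 0, 0]],
  [-1, [0.4, 0, 0], [0, 0, 0]],
  [-1, [0, 0, 0], [0, 0, 0]],
  [-1, [0, 0, 0], [0, 0, 0]],
])

```text
t: 11.0
ee_pos: [499.2, 193.3, 223.0]
orientation: [1.035, 2.965, 0.0]
ft_force: [0.5, -0.3, -0.2]
width: 0.5
grasp_force: 0.0
```

Run:
```python
from h import *
from workcell import *
s=dict(get_image("side"));cv2.imwrite("pics/s3.png",cv2.resize(s["image"][130:250,210:370],None,fx=5,fy=5))
r=find(s,(82,120,60),(98,255,255),66);print(r)
u=np.array([.781,-.624]);org=np.array([585.7,124.2])-21*u
print((np.array(r[0][0])-org)@u, (np.array([537.5,160.8])-org)@u)
```

```text
(((602.9679565429688, 106.19898223876953), (89.73632049560547, 73.3348388671875), 51.65919494628906), 1089.5, (284, 166, 53, 39))
45.704986143066336 -39.49652300000008
```

View pics/s3.png

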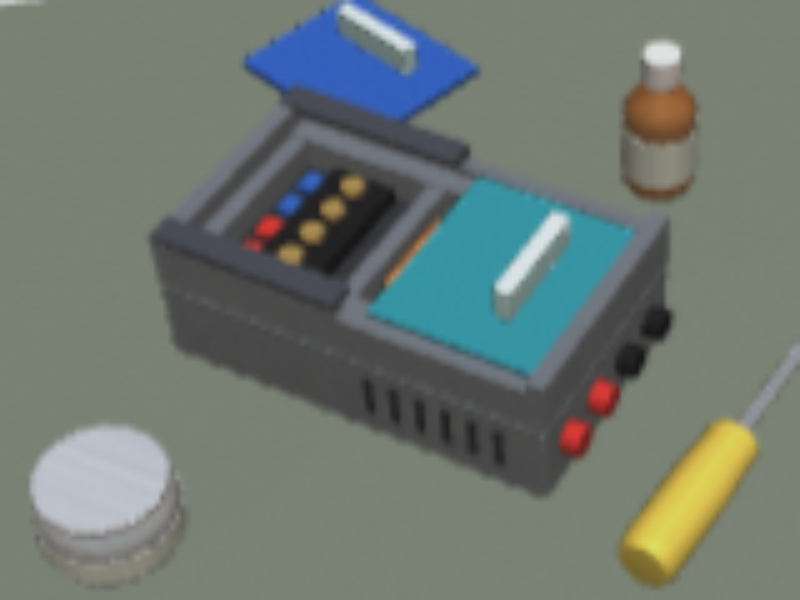

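The cover is flat in its rails against the end stop, the terminals are fully uncovered, and the bottle, tin and screwdriver have not moved.

```bash
python3 -c "
from workcell import *
print(close_job())"
```

```text
the job is handed in; nothing more can be done
None
```

The snap tab is pressed fully in and stays down, the teal cover is against the end stop with the terminals uncovered, the bottle, tin and screwdriver weren't moved, and the job was handed in at about 11 s of the 42 s allowed.

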